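# Hook the plunger grabber onto the middle stud of an open supply module

## Robot

A 6-joint arm with a two-finger parallel gripper is mounted at the origin on the work surface. World frame = base frame: x ahead of the robot, y to its left, z up, the work surface at z = 0. Lengths are in m, angles in rad, forces in N, time in s.
With the tool pointing down it reaches from about 0.225 to 0.875 m from the base axis. Payload 3.4 kg.
Tool frame: the origin (TCP) lies at the very end of the fingers, on their centre line; the grasp point (between the pads) lies bot.tcp_to_grasp behind it (bot.tcp_to_grasp is the distance from the TCP to the grasp point, in m); z points along the fingers, y is the line along which they close (so a half turn about z gives the same grasp; the last joint's range is limited). The gripper opens to 85 mm and grips with 20 to 120 N. Pads are 22 mm wide; open, the fingers measure 114 mm over their backs; the gripper's body (76 mm by 85 mm) begins 54 mm behind the grasp point. The pads swing forward as they close: fully open they stand 13 mm farther back than shut.
Start: joints at [1.158, 0.276, 1.505, -0, 1.361, -0.121], TCP at [0.165, 0.551, 0.205] pointing down, gripper open.
Joint ranges: [-2.89, 2.89], [-0.75, 2.08], [0.22, 2.7], [-1.18, 4.32], [0.11, 2.71], [-2.7, 2.7]. Speed limits (rad/s): [2.57, 2.57, 3.14, 3.14, 3.14, 3.14].

## Interface

Orientations are given as a rotation vector (axis times angle).
In Python, from cell import bot gives the robot as it stands. The module is installed in compiled form; this text tells all that it offers.
- The arm moves only by the tool send_rows, never from a script. Its argument "plan" is a list of rows, each a list of 7 numbers: the shift along the world's x, y, z in mm, then the turn, a rotation vector about the world's x, y, z in degrees, then the gripper command: -1 is shut, 1 is fully open, values between are in proportion. In form: [[dx, dy, dz, wx, wy, wz, gripper], ...]. A call has 1 to 10 rows; each row shifts and turns the commanded pose from where the row before left it; what a row does not reach is not made up. A row lasts 1/8 s, in which the tool goes at most 62.5 mm and 10.7 degrees, less where a joint would pass 70% of its speed; a pose out of reach is approached as far as the arm can. A call is refused whole if a number of a shift passes 62.5 or a number of a turn 10.7, either way. A call with a gripper value outside its range is refused whole. The fingers move at their own pace and stop on an object; the grip force is fixed at half the most. Time passes only in rows, so rows that do not move let the fingers close. It gives the time, the measured TCP pose, the force, the opening and the grip force at its end, in the units of the state.
- bot.state(): the state, without advancing time (a new reading comes with each control period).
- bot.snapshot(name): name is "scene" or "side" or "wrist"; returns a dict with "img" (400x640x3 uint8, red, green, blue), "fov_y" (degrees; the focal length in pixels is half the picture's height over the tangent of half this angle, whatever the lens; pixels are square), "cx", "cy" (the principal point, pixels), "R" (3x3) and "t" (3): a world point X has camera coordinates R X + t; the wrist camera has in their place "hand_eye" (4x4, takes a point from camera to tool coordinates, whose origin is the TCP and whose axes are the flange's). Camera axes: x right, y down, z forward; pixel columns grow to the right and rows downward; lengths in m; the calibration is good to about 2 mm. A picture is of the moment at which its call begins: read the wrist's pose just before it. There is no depth.
- bot.finish_job(): hands the job in; it is judged then, once.
Trained networks look in a picture, given as the dict that the camera call returned (one of the last four; its "shot" number tells which), for a name from the list of things; names that differ only in an ending like _2 or _b are one class to them, and where a whole thing is asked for, a point or a joint stands for the part that bears it (a point fixed in the world has none). Each returns a list of dicts, best first, with "p" (0 to 1); they miss things now and then, are a little off and sometimes report something else, mostly with a low value. They report only what shows in the picture. A call takes as long as a camera call.
- bot.cut_out(thing, picture): "pixels" (400x640 bool, what is visible of it) and "xy" ([column, row] in pixels, amid what is visible of it).
The state is a dict: "t": time; "joints": joint angles; "dq": joint speeds; "effort": joint torques, N m; "tcp_pos": TCP position; "tool_rot": TCP orientation; "wrist_force": force on the tool from outside, world axes, zero at the start; "wrist_torque": the same for the moment, N m; "width": opening from 0.0 (shut) to 1.0 (fully open); "grip_force": force on a finger pad.
Only numpy, scipy, OpenCV 4.12 (cv2) and the standard library are available. Lean on these libraries where they do the work, as an engineer would, in place of code of your own. Each camera call takes 0.05 s, during which the arm holds its last target. There are 200 camera calls.

## Task

Take the plunger grabber out of the probe rack and hook it onto the middle of the three studs on the terminal strip of the open supply module: rest its nose on the stud's head, press the thumb cap to run the hook out, slide the hook in under the head and let the spring draw it up, so that the grabber stays clamped upright on the stud by itself, ready for a meter lead. The strip is brittle, so bear on it no harder than the grabber's spring needs (never over 25 N, nose and hook together), keep the gripper itself off the module, and leave the other two tools in the rack, the strip cover and the screwdriver where they are.

Things in the scene. Friction and masses are not known exactly. Their poses are not given: they have to be found in the camera images.
- grabber: Plunger grabber, 88 mm long, 70 g: black barrel 24 x 18 mm (x, y) and 50 mm long, finger flange 36 x 30 x 4 mm at its upper end, steel stem, grey square thumb cap. Origin: middle of the flat nose face (barrel's lower end), z up the barrel, x the way the hook is open, i.e. the way to move to get its prongs under a head. Hangs upright by its flange in a rack bay, about 1.4 mm play each way.
- cap (a point): Middle of the grabber's thumb cap, 74 mm above the nose face with the plunger up; axes as the grabber's. Cap 18 x 18 mm, sides along x and y, 22 mm high (63 to 85 mm above the nose), round lead socket in its top. The flange's top is 50 mm above the nose, so finger tips may reach 15 mm below this point, no lower, or they meet the flange when the plunger is pressed by 6.5 mm.
- nose (a point): Middle of the grabber's smooth flat nose face, 24 x 18 mm (same point and axes as grabber). To rest it on a stud's head with the hook clear in front of the head, have the head's middle at grabber x = +11 to +16 mm, y = 0. With the head slid home against the hook's riser, its middle is at x = -0.5 mm.
- hook (a point): Middle of the steel hook's upper face between the prong tips (grabber x = +2, y = 0 mm, at the nose face with the plunger up). The hook is a smooth flat fork below the nose, one piece with the cap: riser 16 mm wide at grabber x = -12 to -8 mm, two prongs 3 mm thick, 3.5 mm wide, running from it to x = +2 mm, inner faces at y = +/-4.5 mm. Pressing the cap by s lowers it s below the nose.
- plunger (a joint): How far the thumb cap is pressed in, m: 0 up (on its stop), 0.0065 fully pressed. The spring takes 2.5 N to start and 0.6 N more per mm: 4.9 N at 4 mm, 6.4 N at the stop. Needs the nose to bear on something. Stays at about 0.004, with the cap let go, when the hook holds under a stud's head; nose and hook then load it with 9.8 N together, and a pull on the cap adds to that.
- module: Open supply module, fixed: grey tray 150 x 170 mm, 42 mm high, green board, parts below 60 mm. Origin: middle of its underside; z up, x from the terminal strip towards the back, y along the strip. The black strip, 34 x 124 mm, top 45 mm above the bench, lies at the tray's open front (middle line at x = -50 mm) and carries three studs 34 mm apart, 6 mm high ribs between them.
- foot (a point): Middle stud's axis at the strip's top face, 45 mm above the bench; axes as the module's. Studs: neck 4.5 mm thick, smooth flat square head 15 x 15 x 4 mm, sides along x and y. They are screwed in by differing amounts: a head's top is anywhere from 16 to 26 mm above the strip, and this is not measured. Nothing stands above the strip in front of the studs (towards -x).
- rack: Aluminium probe rack, fixed: plate 64 x 164 mm on two side walls, top 75 mm above the bench, three bays (through holes 26.8 x 20.8 mm) in a row at y = -50, 0 and +50 mm. Origin: middle of its underside; z up. Its three tools hang in the bays in any order. The grabber hangs with its x along the rack's x, which points away from the robot (within 0.4 rad), as does the module's x.
- needle_probe: Bystander in the rack: straight needle probe with a round flange (34 mm) and a round cap (16 mm), its top 111 mm above the bench, to be left in its bay. Origin on its axis 46 mm below the flange, z up.
- nut_spinner: Bystander in the rack: hand nut spinner with a round waisted handle 26 mm thick, its top 114 mm above the bench, to be left in its bay. Origin at its lower end, z up.
- strip_cover: Bystander: the clear cover taken off the terminal strip, 34 x 124 x 20 mm, lying on the bench in front of the module. Origin: middle of its underside.
- screwdriver: Bystander: screwdriver lying on the bench beside the module. Origin below its middle.

How it is judged:
On the way, in this order (a step that is already met when the one before it is completed fails the run):
1. the grabber is drawn up out of the rack (nose more than 60 mm above the bench, more than 60 mm from the middle of the rack) (height (world z) of nose above 0.06 m and horizontal distance between nose and rack above 0.06 m), for 0.1 s.
2. with the plunger held down by more than 4.2 mm, the hook is slid in under the middle stud's head (nose within 6 mm of the stud's axis) (horizontal distance between nose and foot below 0.006 m and angle between grabber's own z axis and vertical below 0.15 rad and value of joint plunger above 0.0042 m and height (world z) of nose above 0.056 m), for 0.1 s.
At the end, for the whole second after the job is handed in: The grabber stands by itself on the middle stud, upright to 0.15 rad, its nose face on the head and centred within 6 mm of the stud's axis, and the hook is caught under the head: the plunger is held 2.8 to 5.5 mm down by the head alone. It is at rest (horizontal distance between nose and foot below 0.006 m and angle between grabber's own z axis and vertical below 0.15 rad and value of joint plunger between 0.0028 and 0.0055 m and height (world z) of nose between 0.056 and 0.076 m and linear speed of grabber below 0.02 m/s); the robot touches nothing.
It fails at once if the strip and its studs are loaded with more than 25 N through the grabber (nose and hook together) (contact force between grabber and module above 25 N).
It fails at once if the strip or the board is hit or leaned on with the gripper (contact force between the fingers and module above 5 N).
It fails at once if another tool in the rack is moved by more than 20 mm (distance of any of needle_probe, nut_spinner from where it was at the start of the episode above 0.02 m).
It fails at once if the strip cover or the screwdriver is moved by more than 20 mm (distance of any of strip_cover, screwdriver from where it was at the start of the episode above 0.02 m).
It also fails if it takes over 45 s, if anything falls off the work surface, if the arm or the gripper's body presses on something with over 40 N, if the wrist force passes 120 N, or if a joint passes its speed limit or range.

## Working session

There is one attempt and no reset: what is moved stays moved. The work goes in short steps, Python scripts to look and compute and a tool call to move; the robot and the scene stay as the last step left them, time stands still between calls to the robot, and variables do not carry over. Pictures are saved under pics/ and viewed, at most 10 in all, crops included, and the job is handed in when it is done.

Besides the shell and the picture viewer there is one more tool, called after "Emit:" by a JSON object that holds its "method" and its "body", one argument or row to a line. send_rows: Moves the arm, as the interface text tells. Its arguments: {"type":"object","properties":{"plan":{"type":"array","items":{"type":"array","items":{"type":"number"}}}},"required":["plan"]}

```bash
mkdir -p pics
cat > h.py <<'E'
import numpy as np, cv2
from cell import bot
from scipy.spatial.transform import Rotation as Ro
def snap(n):
    s=bot.state(); p=bot.snapshot(n)
    f=200/np.tan(np.radians(p["fov_y"])/2)
    p["K"]=np.array([[f,0,p["cx"]],[0,f,p["cy"]],[0,0,1]])
    if "hand_eye" in p:
        T=np.eye(4);T[:3,:3]=Ro.from_rotvec(s["tool_rot"]).as_matrix();T[:3,3]=s["tcp_pos"]
        W=np.linalg.inv(T@np.array(p["hand_eye"])); p["Rm"],p["tm"]=W[:3,:3],W[:3,3]
    else: p["Rm"],p["tm"]=np.array(p["R"]),np.array(p["t"])
    return p
def save(p,name,crop=None,sc=1):
    im=cv2.cvtColor(p["img"],cv2.COLOR_RGB2BGR)
    if crop: x0,x1,y0,y1=crop; im=im[y0:y1,x0:x1]
    cv2.imwrite("pics/"+name,cv2.resize(im,None,fx=sc,fy=sc,interpolation=cv2.INTER_CUBIC))
def back(p,uv,z):
    d=p["Rm"].T@np.linalg.inv(p["K"])@np.array([uv[0],uv[1],1.]); c=-p["Rm"].T@p["tm"]
    return c+d*(z-c[2])/d[2]
def proj(p,X):
    q=(p["K"]@(p["Rm"]@np.atleast_2d(X).T+p["tm"][:,None])).T; return q[:,:2]/q[:,2:]
E
python3 - <<'E'
from h import *
s=bot.state(); print(s, bot.tcp_to_grasp)
for n in("scene","side","wrist"):
    p=snap(n); save(p,n+"0.png")
    print(n,"cam",(-p["Rm"].T@p["tm"]).round(3))
    for th in("grabber","cap","module","rack","needle_probe","nut_spinner","strip_cover","screwdriver"):
        for d in bot.cut_out(th,p)[:2]:
            ys,xs=np.nonzero(d["pixels"]); print(th,round(d["p"],2),np.round(d["xy"]),xs.min(),xs.max(),ys.min(),ys.max(),len(xs))
E
```

```text
{'t': 0.0, 'joints': array([ 1.15800103e+00,  2.76603278e-01,  1.50614706e+00,  1.02031253e-05,
        1.36069416e+00, -1.21024774e-01]), 'dq': array([-0.00121983, -0.00098389, -0.00024231,  0.00056343,  0.00160655,
        0.00109427]), 'effort': array([-1.29463187e-03, -4.16777802e+01, -2.45806217e+01, -4.19556000e-04,
        1.12264819e-02, -5.56352660e-06]), 'tcp_pos': array([0.16517829, 0.55015815, 0.20432948]), 'tool_rot': array([-4.56618858e-01, -3.10772693e+00,  2.80128163e-03]), 'wrist_force': array([-0.00343528,  0.00103024,  0.09727754]), 'wrist_torque': array([-0.00310746,  0.05152987,  0.00604046]), 'grip_force': 0.0, 'width': 1.0017316620214514} 0.0187
scene cam [ 0.998 -0.153  0.726]
grabber 0.79 [199. 236.] 191 209 223 247 346
cap 0.63 [198. 230.] 191 204 223 239 182
module 0.69 [394. 215.] 346 448 173 255 5065
rack 0.89 [231. 248.] 184 273 211 273 2967
rack 0.45 [453. 180.] 439 490 163 226 473
needle_probe 0.46 [251. 228.] 242 258 213 242 242
nut_spinner 0.87 [226. 227.] 217 234 217 238 297
nut_spinner 0.54 [251. 225.] 244 259 213 231 213
strip_cover 0.86 [359. 169.] 334 383 159 186 705
screwdriver 0.76 [457. 180.] 438 491 163 226 518
side cam [ 0.265 -0.731  0.749]
grabber 0.57 [348. 286.] 341 359 275 295 276
grabber 0.28 [343. 298.] 322 367 246 327 2131
cap 0.63 [339. 254.] 332 345 243 261 172
cap 0.62 [350. 277.] 346 355 274 288 115
module 0.87 [320. 196.] 290 354 172 222 2478
rack 0.62 [341. 299.] 322 367 247 326 1979
needle_probe 0.68 [340. 256.] 333 345 245 260 130
needle_probe 0.47 [348. 284.] 340 359 274 295 290
nut_spinner 0.54 [348. 266.] 337 351 258 278 222
strip_cover 0.66 [272. 206.] 265 284 194 223 348
screwdriver 0.52 [297. 166.] 280 337 162 173 296
wrist cam [0.092 0.573 0.372]
```

Run:
```python
from h import *
p=snap("scene"); save(p,"sc1.png",(160,500,140,290),2.35)
for n,u,z in (("grab",(198,226),.10),("rack",(231,248),.075),("mod",(394,215),.05),("needle",(251,217),.111),("nut",(226,219),.114)): print(n,back(p,u,z).round(3))
```

```text
grab [ 0.514 -0.191  0.1  ]
rack [ 0.573 -0.147  0.075]
mod [0.625 0.194 0.05 ]
needle [ 0.546 -0.092  0.111]
nut [ 0.532 -0.138  0.114]
```

View pics/sc1.png

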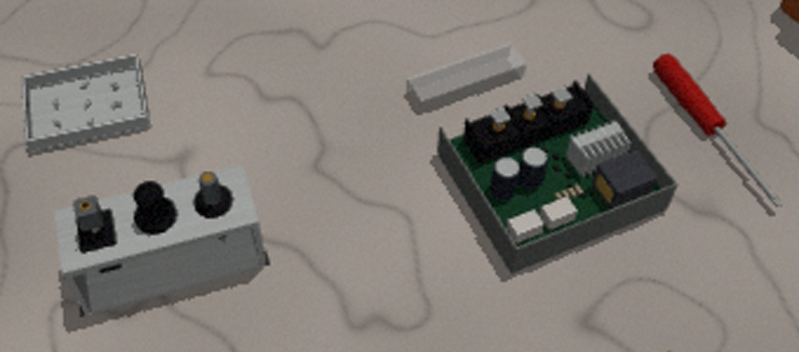

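The scene picture shows the grabber in the bay at the left (square cap, crop 88,205 → about px 197,227). The nut spinner is in the middle bay and the needle probe on the right. The three studs are at about px (372,192), (386,188) and (399,182). I'll look at the module with the wrist camera first, then the rack.

Run:
```python
from h import *
p=snap("scene")
c=lambda u,v:(160+u/2.35,140+v/2.35)
S=[back(p,c(*q),.066) for q in((499,122),(531,112),(562,100))]
print(np.round(S,3)); d=S[2]-S[0]; print("mod yaw(y axis)",np.arctan2(-d[0],d[1]))
A=[back(p,c(*q),.075) for q in((57,212),(245,168),(262,247),(63,270))]; print(np.round(A,3)); d=A[1]-A[0]; print(np.arctan2(-d[0],d[1])); d=A[2]-A[3]; print(np.arctan2(-d[0],d[1]))
s=bot.state(); R=Ro.from_rotvec(s["tool_rot"]).as_matrix(); print(R.round(3))
w=snap("wrist"); print(w["hand_eye"],w["fov_y"])
```

```text
[[0.56  0.176 0.066]
 [0.563 0.209 0.066]
 [0.562 0.244 0.066]]
mod yaw(y axis) -0.025883136592143193
[[ 0.494 -0.22   0.075]
 [ 0.517 -0.059  0.075]
 [ 0.6   -0.074  0.075]
 [ 0.552 -0.228  0.075]]
-0.14572712341913024
-0.29982231366037054
[[-0.958  0.288  0.   ]
 [ 0.288  0.958  0.   ]
 [-0.     0.    -1.   ]]
[[ 6.22960851e-04 -9.54802840e-01 -2.97239210e-01  7.69028970e-02]
 [ 9.99999075e-01  9.54086467e-04 -9.68930692e-04  3.07885436e-05]
 [ 1.20872968e-03 -2.97238332e-01  9.54802552e-01 -1.67087662e-01]
 [ 0.00000000e+00  0.00000000e+00  0.00000000e+00  1.00000000e+00]] 62.68654201748067
```

Emit:
{"method": "send_rows", "body": {
  "plan": [
    [40,-34,0,0,0,-7.5,1],
    [40,-34,0,0,0,-7.5,1],
    [40,-34,0,0,0,-7.5,1],
    [40,-34,0,0,0,-7.5,1],
    [40,-34,0,0,0,-7.5,1],
    [40,-34,0,0,0,-7.5,1],
    [40,-34,0,0,0,-7.5,1],
    [40,-34,0,0,0,-7.5,1],
    [40,-34,0,0,0,-7.5,1],
    [37,-34,0,0,0,-7.5,1]
  ]
}}

```text
t: 2.75
tcp_pos: [0.5638, 0.2095, 0.2053]
tool_rot: [2.259, 2.183, 0.001]
wrist_force: [0.1, 0.3, 0.2]
width: 1.002
grip_force: 0.0
```

Emit:
{"method": "send_rows", "body": {
  "plan": [
    [0,0,0,0,0,0,1],
    [0,0,0,0,0,0,1],
    [0,0,0,0,0,0,1]
  ]
}}

```text
t: 3.12
tcp_pos: [0.5614, 0.2117, 0.2054]
tool_rot: [-2.252, -2.189, 0.0]
wrist_force: [0.3, -0.3, 1.6]
width: 1.001
grip_force: 0.0
```

Run:
```python
from h import *
w=snap("wrist"); save(w,"w1.png"); np.savez("w1.npz",**{k:w[k] for k in("K","Rm","tm","img")})
print(proj(w,[[.562,.209,.066],[.51,.209,.05]]).round(0))
```

```text
[[318. 188.]
 [267. 185.]]
```

View pics/w1.png

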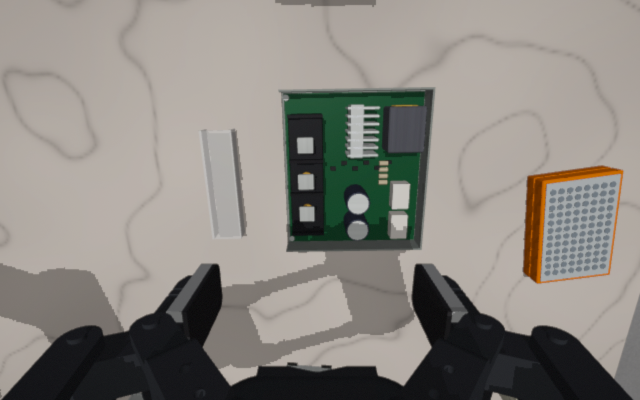

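The wrist picture shows the three heads at about px (305,145), (306,182) and (307,214). The tray outline is (281,90)–(434,88)–(421,249)–(286,250), and the cover is to the left at 222,185. Next I'll measure them, then go to the rack.

Run:
```python
from h import *
w=dict(np.load("w1.npz")); g=cv2.cvtColor(w["img"],cv2.COLOR_RGB2GRAY)
m=np.zeros_like(g); m[120:232,292:322]=(g[120:232,292:322]>120)
n,l,st,ce=cv2.connectedComponentsWithStats(m)
for i in range(1,n):
    if st[i,4]>60: print(st[i],ce[i].round(1),back(w,ce[i],.066).round(4))
print([back(w,q,.042).round(4) for q in((281,90),(434,88),(421,249),(286,250))])
```

```text
[297 138  16  15 231] [304.8 144.9] [0.5505 0.2503 0.066 ]
[298 173  16  17 238] [305.4 181.3] [0.5498 0.2158 0.066 ]
[300 205  14  16 200] [306.5 213.3] [0.5496 0.1834 0.066 ]
[array([0.5289, 0.2997, 0.042 ]), array([0.674 , 0.2975, 0.042 ]), array([0.673 , 0.1304, 0.042 ]), array([0.5244, 0.1331, 0.042 ])]
```

Emit:
{"method": "send_rows", "body": {
  "plan": [
    [-5,-40,0,0,0,-1,1],
    [-5,-40,0,0,0,-1,1],
    [-5,-40,0,0,0,-1,1],
    [-5,-40,0,0,0,-1,1],
    [-5,-40,0,0,0,-1,1],
    [-5,-40,0,0,0,-1,1],
    [-5,-40,0,0,0,-1,1],
    [-5,-40,0,0,0,-1,1],
    [-5,-40,0,0,0,-1,0.4],
    [-5,-40,0,0,0,-1,0.2]
  ]
}}

```text
t: 4.42
tcp_pos: [0.5122, -0.1894, 0.2056]
tool_rot: [2.435, 1.984, 0.001]
wrist_force: [0.3, 0.3, 0.6]
width: 0.607
grip_force: 0.0
```

Emit:
{"method": "send_rows", "body": {
  "plan": [
    [0,0,0,0,0,0,0.2],
    [0,0,0,0,0,0,0.2],
    [0,0,0,0,0,0,0.2]
  ]
}}

```text
t: 4.8
tcp_pos: [0.5125, -0.1878, 0.2054]
tool_rot: [-2.435, -1.985, -0.001]
wrist_force: [-0.9, 0.3, 0.3]
width: 0.599
grip_force: 0.0
```

Run:
```python
from h import *
w=snap("wrist"); save(w,"w2.png"); np.savez("w2.npz",**{k:w[k] for k in("K","Rm","tm","img")})
for th in("cap","grabber","rack"):
    for d in bot.cut_out(th,w)[:2]:
        ys,xs=np.nonzero(d["pixels"]); print(th,round(d["p"],2),np.round(d["xy"]),cv2.minAreaRect(np.c_[xs,ys].astype(np.float32)),len(xs),back(w,d["xy"],.114).round(3))
```

```text
cap 0.92 [338. 199.] ((335.5, 201.5), (27.0, 23.0), 90.0) 591 [ 0.529 -0.191  0.114]
grabber 0.83 [333. 193.] ((332.5, 195.5), (37.0, 37.0), 90.0) 1265 [ 0.526 -0.185  0.114]
grabber 0.18 [336. 206.] ((334.8794250488281, 201.43234252929688), (26.306901931762695, 21.32162857055664), 85.60128784179688) 539 [ 0.526 -0.197  0.114]
rack 0.8 [328. 118.] ((330.29656982421875, 131.55862426757812), (187.18450927734375, 77.06620788574219), 85.2363510131836) 9496 [ 0.533 -0.126  0.114]
```

View pics/w2.png

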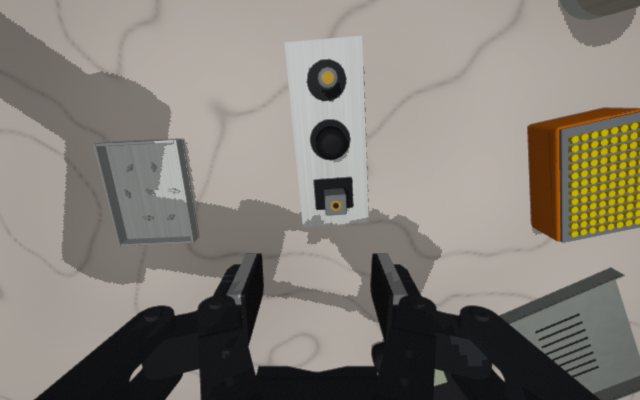

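The grabber sits in the near bay: cap top at about px (336,205), flange square at (333,193). The nut spinner is at (330,139) and the needle probe at (327,79). Now the rack yaw and cap position.

Run:
```python
from h import *
w=dict(np.load("w2.npz"));s=bot.state()
A=[back(w,q,.075) for q in((286,42),(362,37),(369,220),(302,226))]; print(np.round(A,4))
for a,b in((0,1),(3,2)): d=A[b]-A[a]; print("yaw x",np.arctan2(d[1],d[0]))
for a,b in((3,0),(2,1)): d=A[b]-A[a]; print("yaw y",np.arctan2(-d[0],d[1]))
print("cap",back(w,(336,205),.114), "flange",back(w,(333.5,193.5),.079))
g=np.array(A).mean(0);print("rack c",g)
R=Ro.from_rotvec(s["tool_rot"]).as_matrix(); print("tool y yaw",np.arctan2(R[1,1],R[0,1]),s["tcp_pos"])
save({"img":w["img"]},"w2c.png",(280,390,160,240),7)
```

```text
[[ 0.5116 -0.0619  0.075 ]
 [ 0.5734 -0.0708  0.075 ]
 [ 0.5545 -0.2295  0.075 ]
 [ 0.4899 -0.2226  0.075 ]]
yaw x -0.14272512070686597
yaw x -0.10606581607389734
yaw y -0.13412738209272235
yaw y -0.11850269449294917
cap [ 0.52627121 -0.1957601   0.114     ] flange [ 0.52591329 -0.19552784  0.079     ]
rack c [ 0.53234879 -0.1462311   0.075     ]
tool y yaw -0.2032004902031217 [ 0.51257648 -0.18843783  0.20533893]
```

View pics/w2c.png

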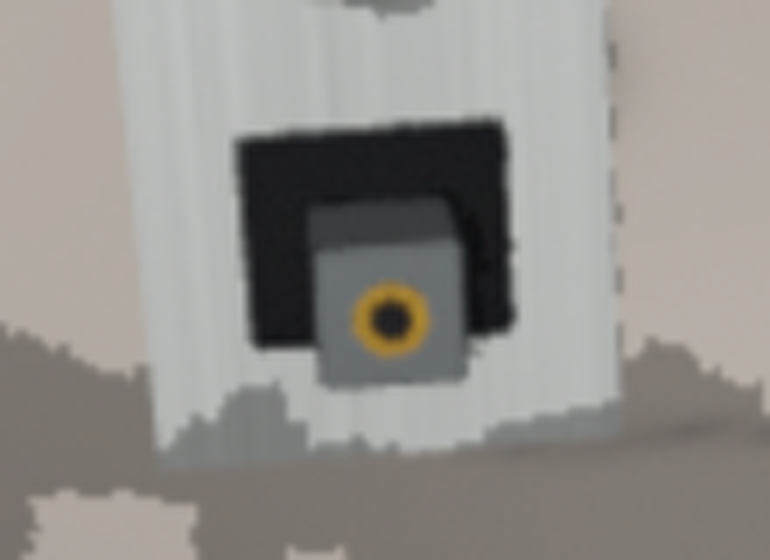

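Emit:
{"method": "send_rows", "body": {
  "plan": [
    [13.5,-8,0,0,0,4,0.2],
    [0,0,-35,0,0,0,0.2],
    [0,0,-35,0,0,0,0.2],
    [0,0,0,0,0,0,0.2],
    [0,0,0,0,0,0,0.2]
  ]
}}

```text
t: 5.62
tcp_pos: [0.5268, -0.1975, 0.1364]
tool_rot: [2.364, 2.066, 0.001]
wrist_force: [0.6, 0.1, 0.3]
width: 0.602
grip_force: 0.0
```

Run:
```python
from h import *
w=snap("wrist");s=bot.state()
R=Ro.from_rotvec(s["tool_rot"]).as_matrix(); print("tool y yaw",np.arctan2(R[1,1],R[0,1]),s["tcp_pos"])
print(proj(w,[[.5263,-.1964,.114]]))
for d in bot.cut_out("cap",w)[:1]:
    ys,xs=np.nonzero(d["pixels"]);print(xs.min(),xs.max(),ys.min(),ys.max())
save(w,"w3.png",(220,420,150,350),3)
```

```text
tool y yaw -0.13442362658268875 [ 0.52716255 -0.1977094   0.13687706]
[[316.79841702 229.10559894]]
302 330 205 240
```

View pics/w3.png

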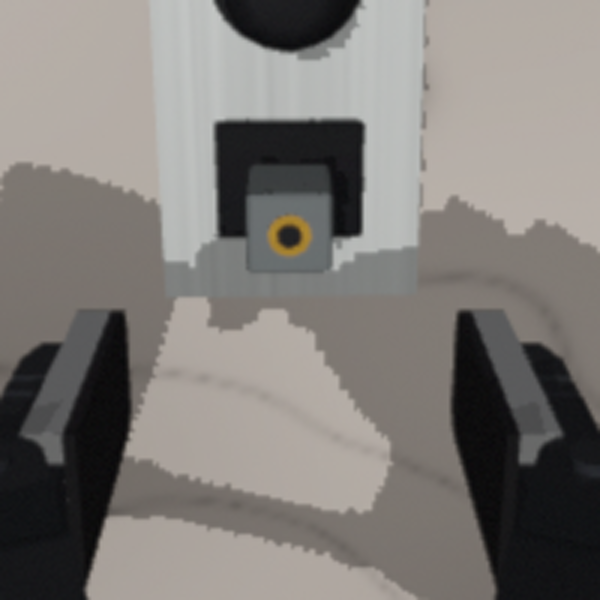

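The cap is square in the picture (socket about px 316,229) and sits centred between the fingers. Down and close.

Emit:
{"method": "send_rows", "body": {
  "plan": [
    [-0.5,1,-20,0,0,0,0.2],
    [0,0,-20,0,0,0,0.2],
    [0,0,-6,0,0,0,0.2],
    [0,0,0,0,0,0,-1],
    [0,0,0,0,0,0,-1],
    [0,0,0,0,0,0,-1],
    [0,0,0,0,0,0,-1],
    [0,0,0,0,0,0,-1]
  ]
}}

```text
t: 6.72
tcp_pos: [0.5255, -0.1963, 0.0894]
tool_rot: [2.366, 2.067, 0.0]
wrist_force: [0.7, 0.4, -0.3]
width: 0.0
grip_force: 0.0
```

Run:
```python
from h import *
w=snap("wrist");s=bot.state();print(s["width"],s["grip_force"],s["tcp_pos"])
q=snap("side")
a=cv2.resize(w["img"][130:400,190:450],(390,405)); b=cv2.resize(q["img"][220:340,290:410],(405,405),interpolation=cv2.INTER_CUBIC)
save({"img":np.hstack([a,b])},"w4.png")
```

```text
0.0010609932852193883 0.0 [ 0.52546582 -0.19627469  0.08932136]
```

View pics/w4.png

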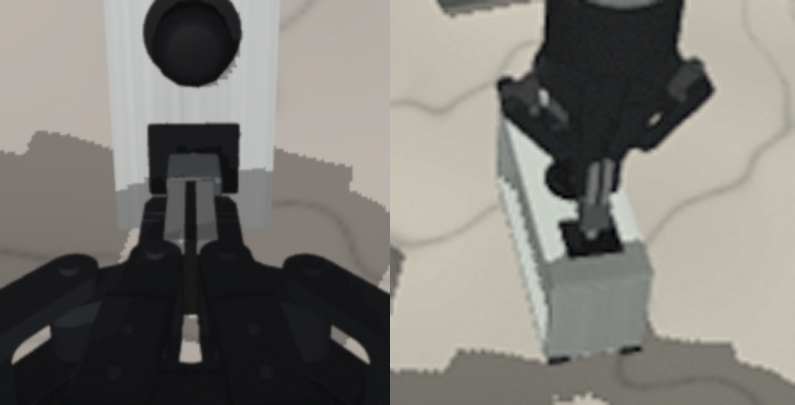

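The fingers appear to have shut on the near side of the cap, which still shows behind the tips at about px (317,240). I'll check the calibration by projecting the TCP and the cap into all three cameras.

Run:
```python
from h import *
s=bot.state();w=snap("wrist");t=s["tcp_pos"]
print("tcp in wrist",proj(w,[t]),"cap guess",proj(w,[[.5263,-.1964,.114]]))
for n in("scene","side"):
    p=snap(n);print(n,"tcp",proj(p,[t]).round(1),"cap",proj(p,[[.5263,-.1964,.114],[.5263,-.1964,.092]]).round(1))
    for th in("cap","grabber"):
        for d in bot.cut_out(th,p)[:2]:
            ys,xs=np.nonzero(d["pixels"]);print(th,round(d["p"],2),xs.min(),xs.max(),ys.min(),ys.max())
    if n=="scene": A=p["img"][190:270,160:260]
    else: B=p["img"][230:330,300:400]
save({"img":np.hstack([cv2.resize(A,(400,320),interpolation=cv2.INTER_CUBIC),cv2.resize(B,(320,320),interpolation=cv2.INTER_CUBIC)])},"c5.png")
```

```text
tcp in wrist [[318.03990231 245.86592881]] cap guess [[319.93613724 267.32007594]]
scene tcp [[198.2 234.2]] cap [[195.1 227.5]
 [197.9 233.8]]
cap 0.67 192 204 227 238
grabber 0.55 192 210 228 255
side tcp [[348.9 286.1]] cap [[350.2 277.9]
 [349.4 285.2]]
cap 0.48 346 355 278 289
grabber 0.6 346 355 279 289
grabber 0.47 341 358 279 295
```

View pics/c5.png

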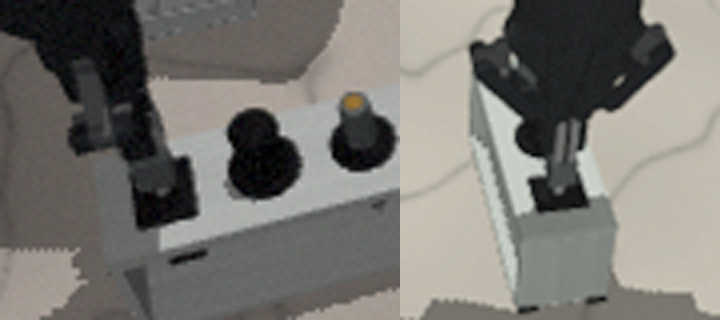

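Both views show the fingers shut just above the cap, at z about 0.114. The cap is undisturbed and there is no force. So the finger ends seem to stand well behind the reported TCP. I'll quantify that from the wrist pictures: shut tips at row 250; half-open tips at row 253, columns 262 and 372.

Run:
```python
from h import *
s=bot.state();w=snap("wrist");H=np.linalg.inv(np.array(w["hand_eye"]))
def pr(x,y,z):
    q=w["K"]@(H@np.array([x,y,z,1]))[:3]; return (q[:2]/q[2]).round(0)
for h in(0,.008,.016,.024,.03): print(h,"shut",pr(.011,0,-h),pr(-.011,0,-h)," open51",pr(.011,-.0255,-h),pr(.011,.0255,-h))
im=w["img"][225:300,317]; print(im.mean(1).astype(int)[::3]); print(w["img"][225:300,310].mean(1).astype(int)[::3])
```

```text
0 shut [318. 227.] [318. 264.]  open51 [271. 227.] [365. 227.]
0.008 shut [318. 233.] [318. 271.]  open51 [269. 233.] [367. 233.]
0.016 shut [318. 239.] [318. 278.]  open51 [267. 239.] [369. 239.]
0.024 shut [318. 246.] [318. 287.]  open51 [265. 246.] [372. 246.]
0.03 shut [318. 251.] [318. 293.]  open51 [263. 251.] [374. 251.]
[27 27 23 62 63 63 63 60 98 22 20 20 20 19 20 21 21 21 19 18 19 16 25 26
 25]
[ 27  19  17  62  63  63  63  62  96  93  93  93  93  94  93  93  93  93
  93  92  81  92 146 101  46]
```

The finger ends stand about 26 mm behind the reported TCP. I'll confirm by lightly touching the cap top (z about 0.114) with the shut fingers.

Emit:
{"method": "send_rows", "body": {
  "plan": [
    [0,0,-1,0,0,0,-1],
    [0,0,0,0,0,0,-1]
  ]
}}

```text
t: 7.48
tcp_pos: [0.5254, -0.1962, 0.0881]
tool_rot: [-2.366, -2.067, 0.0]
wrist_force: [-0.5, 0.8, 0.1]
width: 0.003
grip_force: 0.0
```

Emit:
{"method": "send_rows", "body": {
  "plan": [
    [0,0,-1,0,0,0,-1],
    [0,0,0,0,0,0,-1]
  ]
}}

```text
t: 7.72
tcp_pos: [0.5255, -0.1963, 0.0875]
tool_rot: [2.366, 2.067, 0.0]
wrist_force: [-0.1, 1.4, 2.3]
width: 0.001
grip_force: 1.3
```

Emit:
{"method": "send_rows", "body": {
  "plan": [
    [0,0,-1,0,0,0,-1],
    [0,0,0,0,0,0,-1]
  ]
}}

```text
t: 7.98
tcp_pos: [0.5255, -0.1963, 0.0864]
tool_rot: [2.366, 2.067, 0.0]
wrist_force: [-1.4, -0.4, 3.3]
width: 0.003
grip_force: 1.6
```

Contact came at TCP 0.0877, so the finger ends are 26 mm behind the reported TCP. I'll back off, open, go down to TCP 0.066 and grip.

Emit:
{"method": "send_rows", "body": {
  "plan": [
    [0,0,30,0,0,0,-1],
    [0,0,0,0,0,0,0.2],
    [0,0,0,0,0,0,0.2],
    [0,0,0,0,0,0,0.2],
    [0,0,-20,0,0,0,0.2],
    [0,0,-15,0,0,0,0.2],
    [0,0,-10,0,0,0,0.2],
    [0,0,-5,0,0,0,0.2],
    [0,0,0,0,0,0,0.2]
  ]
}}

```text
t: 9.1
tcp_pos: [0.5254, -0.1962, 0.066]
tool_rot: [-2.366, -2.067, 0.0]
wrist_force: [0.1, 0.3, 1.1]
width: 0.602
grip_force: 0.0
```

Emit:
{"method": "send_rows", "body": {
  "plan": [
    [0,0,0,0,0,0,-1],
    [0,0,0,0,0,0,-1],
    [0,0,0,0,0,0,-1],
    [0,0,0,0,0,0,-1],
    [0,0,0,0,0,0,-1]
  ]
}}

```text
t: 9.72
tcp_pos: [0.5259, -0.1965, 0.0666]
tool_rot: [2.365, 2.066, 0.001]
wrist_force: [0.1, -0.3, 3.3]
width: 0.192
grip_force: 62.4
```

Emit:
{"method": "send_rows", "body": {
  "plan": [
    [0,0,10,0,0,0,-1],
    [0,0,15,0,0,0,-1],
    [0,0,25,0,0,0,-1],
    [0,0,30,0,0,0,-1],
    [0,0,35,0,0,0,-1],
    [0,0,15,0,0,0,-1],
    [-4,30,0,0,0,0.7,-1],
    [-4,40,0,0,0,0.7,-1],
    [-4,50,0,0,0,0.7,-1],
    [-4,50,0,0,0,0.7,-1]
  ]
}}

```text
t: 10.98
tcp_pos: [0.5084, -0.0249, 0.1958]
tool_rot: [-2.314, -2.123, 0.001]
wrist_force: [0.5, 0.0, -0.5]
width: 0.196
grip_force: 63.0
```

Emit:
{"method": "send_rows", "body": {
  "plan": [
    [6,48,0,0,0,0.9,-1],
    [6,48,0,0,0,0.9,-1],
    [7,48,0,0,0,0.9,-1],
    [7,46,0,0,0,0.9,-1],
    [0,0,-20,0,0,0,-1],
    [0,0,-20,0,0,0,-1],
    [0,0,0,0,0,0,-1],
    [0,0,0,0,0,0,-1]
  ]
}}

```text
t: 11.98
tcp_pos: [0.5356, 0.1636, 0.1567]
tool_rot: [2.247, 2.195, 0.0]
wrist_force: [-0.3, 0.4, -0.8]
width: 0.193
grip_force: 63.0
```

Run:
```python
from h import *
s=bot.state();w=snap("wrist");np.savez("w6.npz",**{k:w[k] for k in("K","Rm","tm","img")})
R=Ro.from_rotvec(s["tool_rot"]).as_matrix(); print("yaw",np.arctan2(R[1,1],R[0,1]),s["tcp_pos"],R[2])
print(proj(w,[[.55,.2155,.066]]))
save(w,"w6.png")
```

```text
yaw -0.02323328647362784 [0.53562584 0.16362103 0.15670098] [ 1.55025532e-05  4.08188955e-04 -9.99999917e-01]
[[334.90689599 134.66633998]]
```

View pics/w6.png

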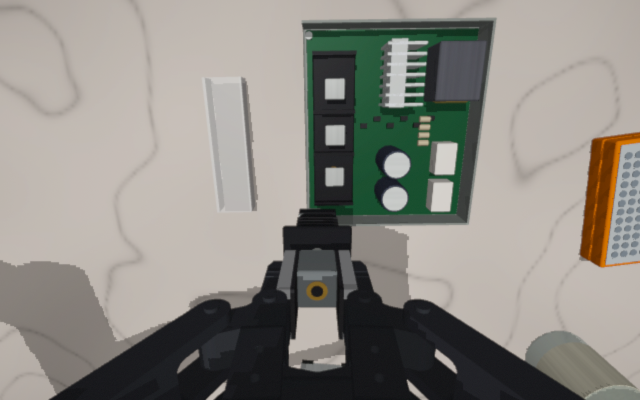

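The middle head is at about px (335.5,135), its neighbours at (335,89) and (334,177). The grabber hangs straight: cap socket at (316.5,291), flange near corners at (284,227) and (351,227).

Run:
```python
from h import *
W=[dict(np.load(f)) for f in("w1.npz","w6.npz")]
out=[]
for w,(x0,x1,y0,y1) in zip(W,((294,320,120,232),(318,352,60,200))):
    g=cv2.cvtColor(w["img"],cv2.COLOR_RGB2GRAY); m=np.zeros_like(g); m[y0:y1,x0:x1]=g[y0:y1,x0:x1]>140
    n,l,st,ce=cv2.connectedComponentsWithStats(m)
    r=[(ce[i],st[i]) for i in range(1,n) if st[i,4]>80]; out.append(r); print([(a.round(1),b) for a,b in r])
for a,b in zip(*out):
    P=[w["K"]@np.c_[w["Rm"],w["tm"]] for w in W]
    X=cv2.triangulatePoints(P[0],P[1],a[0].reshape(2,1),b[0].reshape(2,1)); print("tri",(X[:3]/X[3]).ravel().round(4), "w6@.066",back(W[1],b[0],.066).round(4))
w=W[1]
print("cap",back(w,(316.8,291),.204).round(4),"flange",back(w,(284,227),.169).round(4),back(w,(351,227),.169).round(4))
p=snap("scene");print(p["fov_y"])
for n in("side","scene"):
    q=snap(n);print(n,proj(q,[[.55,.2155,.061],[.55,.2155,.071]]).round(1))
    X=proj(q,[[.55,.2155,.066]])[0].astype(int);im=q["img"][X[1]-12:X[1]+12,X[0]-12:X[0]+12]
    g=cv2.cvtColor(im,cv2.COLOR_RGB2GRAY);print(X-12);print("\n".join(" ".join(f"{v:3d}" for v in r) for r in g))
```

```text
[(array([304.9, 144.9]), array([297, 138,  16,  15, 228], dtype=int32)), (array([305.2, 181.4]), array([298, 175,  15,  14, 204], dtype=int32)), (array([306.5, 213.5]), array([300, 207,  14,  14, 196], dtype=int32))]
[(array([334.1,  88.5]), array([325,  79,  20,  20, 380], dtype=int32)), (array([334.7, 134.6]), array([326, 125,  19,  20, 357], dtype=int32)), (array([333.9, 176.2]), array([326, 168,  17,  18, 296], dtype=int32))]
tri [0.5501 0.2493 0.058 ] w6@.066 [0.5496 0.2491 0.066 ]
tri [0.5497 0.2157 0.0663] w6@.066 [0.5499 0.2155 0.066 ]
tri [0.5493 0.1818 0.0616] w6@.066 [0.549  0.1828 0.066 ]
cap [0.535  0.1648 0.204 ] flange [0.5188 0.1801 0.169 ] [0.5526 0.1794 0.169 ]
54.673758012720626
side [[304.6 187.1]
 [304.6 184.2]]
[292 173]
104 104 102  99  97 119 143 148 123  38  14  26  22  26  28  27  21  18 108 166 175 173 171 173
153 152 153 152 147 154 165 168 144  65  15  24  23  25  25  20  26  18 110 158 156 145 144 155
175 175 174 175 171 168 166 168 144  71  22  23  27  26  23  23  24  20  62 107 132 154 168 178
176 176 176 178 172 160 154 151 123  54  18  26  28  25  30
[... 3607 characters left out ...]
  16   0  16  11   7  13  14
145 134  66  15  13  19  19  15  16  27  49  62  76  72  56  13  19  17   7  11  12  21   7  14
139 143 127  48  13  17   4  18  18  22  63  65  74  81 103  18  11  19  12   5   7  19  19  14
141 141 141 134  15  14  23  11  10  21  55  67  74  69  56  18  18  20   6  12   5  11  22  23
144 143 144 136  45  13  17  13   7   9  29  52  62  60  35  18  16  18  24  18   9   5   9  13
145  99  80  53  14   2  10  16  15  14   0   9  19  12  11  13  21  17  22  16   3  16   6  20
 79  50  26  24  20   9   9   3  12  13  16  15  10  16   6  18  26  19  16  24  20   7  17   8
 74  82  18  21  24  11   4   9  17   8  21  25  14  18  17  22  25  21  17  13  10   4   5   7
```

Emit:
{"method": "send_rows", "body": {
  "plan": [
    [0.3,17,0,0,0,0,-1],
    [0.3,17,0,0,0,0,-1],
    [0.4,17.2,0,0,0,0,-1],
    [0,0,-15,0,0,0,-1],
    [0,0,-15,0,0,0,-1],
    [0,0,-8,0,0,0,-1],
    [0,0,0,0,0,0,-1],
    [0,0,0,0,0,0,-1]
  ]
}}

```text
t: 13.18
tcp_pos: [0.5368, 0.2146, 0.1184]
tool_rot: [2.247, 2.195, 0.001]
wrist_force: [0.3, 0.1, 0.3]
width: 0.192
grip_force: 63.0
```

Emit:
{"method": "send_rows", "body": {
  "plan": [
    [0,0,-1,0,0,0,-1],
    [0,0,-1,0,0,0,-1],
    [0,0,-1,0,0,0,-1],
    [0,0,0,0,0,0,-1]
  ]
}}

```text
t: 13.68
tcp_pos: [0.5364, 0.2149, 0.1152]
tool_rot: [2.247, 2.196, -0.0]
wrist_force: [0.4, -0.5, -0.6]
width: 0.198
grip_force: 63.0
```

Emit:
{"method": "send_rows", "body": {
  "plan": [
    [0,0,-1,0,0,0,-1],
    [0,0,-1,0,0,0,-1],
    [0,0,0,0,0,0,-1]
  ]
}}

```text
t: 14.05
tcp_pos: [0.5364, 0.2149, 0.1131]
tool_rot: [-2.247, -2.196, 0.0]
wrist_force: [0.3, -0.1, -0.5]
width: 0.194
grip_force: 63.0
```

Emit:
{"method": "send_rows", "body": {
  "plan": [
    [0,0,-1,0,0,0,-1],
    [0,0,-1,0,0,0,-1],
    [0,0,-1,0,0,0,-1],
    [0,0,0,0,0,0,-1]
  ]
}}

```text
t: 14.55
tcp_pos: [0.5363, 0.2149, 0.1101]
tool_rot: [-2.247, -2.196, 0.0]
wrist_force: [-0.3, -0.8, -1.3]
width: 0.196
grip_force: 63.0
```

Emit:
{"method": "send_rows", "body": {
  "plan": [
    [0,0,-1,0,0,0,-1],
    [0,0,-1,0,0,0,-1],
    [0,0,0,0,0,0,-1]
  ]
}}

```text
t: 14.92
tcp_pos: [0.5363, 0.2149, 0.1081]
tool_rot: [-2.247, -2.196, 0.0]
wrist_force: [-0.3, 0.5, -1.4]
width: 0.197
grip_force: 63.0
```

Emit:
{"method": "send_rows", "body": {
  "plan": [
    [0,0,-1,0,0,0,-1],
    [0,0,-0.5,0,0,0,-1],
    [0,0,0,0,0,0,-1]
  ]
}}

```text
t: 15.3
tcp_pos: [0.5364, 0.2149, 0.1067]
tool_rot: [-2.247, -2.196, 0.0]
wrist_force: [0.3, -0.5, -1.0]
width: 0.196
grip_force: 63.0
```

Emit:
{"method": "send_rows", "body": {
  "plan": [
    [0,0,-1,0,0,0,-1],
    [0,0,-0.5,0,0,0,-1],
    [0,0,0,0,0,0,-1]
  ]
}}

```text
t: 15.68
tcp_pos: [0.5365, 0.215, 0.1056]
tool_rot: [2.247, 2.196, 0.001]
wrist_force: [-0.2, 0.4, 2.3]
width: 0.194
grip_force: 63.3
```

Emit:
{"method": "send_rows", "body": {
  "plan": [
    [0,0,-1,0,0,0,-1],
    [0,0,-0.5,0,0,0,-1],
    [0,0,0,0,0,0,-1]
  ]
}}

```text
t: 16.05
tcp_pos: [0.5366, 0.215, 0.1039]
tool_rot: [2.247, 2.195, 0.001]
wrist_force: [-1.2, -0.5, 3.8]
width: 0.197
grip_force: 63.4
```

Emit:
{"method": "send_rows", "body": {
  "plan": [
    [0,0,-1,0,0,0,-1],
    [0,0,-1,0,0,0,-1],
    [0,0,-1,0,0,0,-1],
    [0,0,0,0,0,0,-1],
    [0,0,0,0,0,0,-1]
  ]
}}

```text
t: 16.68
tcp_pos: [0.5366, 0.215, 0.1009]
tool_rot: [2.247, 2.196, 0.001]
wrist_force: [-1.5, 0.0, 5.9]
width: 0.194
grip_force: 63.8
```

Run:
```python
from h import *
for i in range(4):
    w=snap("wrist");s=bot.state();print(s["wrist_force"].round(2),s["wrist_torque"].round(3),s["tcp_pos"].round(4))
```

```text
[-0.74 -0.2   5.86] [ 0.009  0.099 -0.003] [0.5366 0.215  0.1009]
[-1.28  0.73  5.46] [-0.045  0.095  0.071] [0.5366 0.215  0.1009]
[-0.5   0.37  5.53] [ 0.003  0.096 -0.021] [0.5367 0.215  0.1009]
[-0.78 -0.13  4.9 ] [-0.003  0.121  0.011] [0.5366 0.215  0.1009]
```

The spring reads about 5.5 N, so the plunger is about 5.3 mm down. Now I slide the hook in.

Emit:
{"method": "send_rows", "body": {
  "plan": [
    [1.5,0,0,0,0,0,-1],
    [1.5,-0.1,0,0,0,0,-1],
    [1.5,0,0,0,0,0,-1],
    [1.5,-0.1,0,0,0,0,-1],
    [0,0,0,0,0,0,-1]
  ]
}}

```text
t: 17.5
tcp_pos: [0.5423, 0.2148, 0.1008]
tool_rot: [-2.247, -2.195, 0.0]
wrist_force: [-0.4, 0.5, 6.0]
width: 0.193
grip_force: 63.8
```

Emit:
{"method": "send_rows", "body": {
  "plan": [
    [1.5,0,0,0,0,0,-1],
    [1.5,-0.1,0,0,0,0,-1],
    [1.5,0,0,0,0,0,-1],
    [0,0,0,0,0,0,-1]
  ]
}}

```text
t: 18.0
tcp_pos: [0.5468, 0.2147, 0.1008]
tool_rot: [-2.247, -2.196, 0.0]
wrist_force: [-1.1, -0.6, 5.4]
width: 0.189
grip_force: 63.8
```

Emit:
{"method": "send_rows", "body": {
  "plan": [
    [1,0,0,0,0,0,-1],
    [1,0,0,0,0,0,-1],
    [0.5,0,0,0,0,0,-1],
    [0,0,0,0,0,0,-1],
    [0,0,0,0,0,0,-1]
  ]
}}

```text
t: 18.62
tcp_pos: [0.5491, 0.2147, 0.1008]
tool_rot: [-2.247, -2.195, 0.001]
wrist_force: [-1.6, 0.1, 5.7]
width: 0.196
grip_force: 63.8
```

Run:
```python
from h import *
for i in range(4):
    w=snap("wrist");s=bot.state();print(s["wrist_force"].round(2),s["wrist_torque"].round(3),s["tcp_pos"].round(4))
```

```text
[-0.54  0.72  5.82] [-0.002  0.267 -0.005] [0.5491 0.2147 0.1008]
[-1.07  0.45  5.46] [0.    0.248 0.016] [0.549  0.2146 0.1008]
[-1.69 -0.65  4.64] [0.03  0.29  0.058] [0.5491 0.2147 0.1008]
[-1.58 -0.29  5.14] [-0.069  0.349 -0.031] [0.5491 0.2147 0.1008]
```

Emit:
{"method": "send_rows", "body": {
  "plan": [
    [0,0,-0.1,0,0,0,-1],
    [0,0,0.6,0,0,0,-1],
    [0,0,0.7,0,0,0,-1],
    [0,0,0,0,0,0,-1]
  ]
}}

```text
t: 19.32
tcp_pos: [0.5491, 0.2146, 0.1018]
tool_rot: [-2.247, -2.195, 0.001]
wrist_force: [-1.3, 1.0, 5.4]
width: 0.192
grip_force: 63.7
```

Emit:
{"method": "send_rows", "body": {
  "plan": [
    [0,0,0.3,0,0,0,-1],
    [0,0,0,0,0,0,-1]
  ]
}}

```text
t: 19.58
tcp_pos: [0.5491, 0.2146, 0.1019]
tool_rot: [-2.247, -2.195, 0.001]
wrist_force: [-1.4, 0.5, 1.3]
width: 0.195
grip_force: 63.5
```

The force falls off sharply at that height, so the hook has caught under the head. Release.

Emit:
{"method": "send_rows", "body": {
  "plan": [
    [0,0,0,0,0,0,0.2],
    [0,0,0,0,0,0,0.2],
    [0,0,0,0,0,0,0.2],
    [0,0,0,0,0,0,0.2],
    [0,0,5,0,0,0,0.2],
    [0,0,20,0,0,0,0.2],
    [0,0,40,0,0,0,0.2],
    [0,0,40,0,0,0,0.2],
    [0,0,0,0,0,0,0.2],
    [0,0,0,0,0,0,0.2]
  ]
}}

```text
t: 20.82
tcp_pos: [0.549, 0.2145, 0.2069]
tool_rot: [-2.247, -2.196, 0.001]
wrist_force: [0.5, -0.4, -0.0]
width: 0.6
grip_force: 0.0
```

Run:
```python
from h import *
p=snap("scene");q=snap("side");w=snap("wrist");print(bot.state()["tcp_pos"])
for n,x in(("scene",p),("side",q),("wrist",w)):
    print(n,proj(x,[[.5498,.2156,.0685+.081],[.5498,.2156,.0685]]).round(1))
    for d in bot.cut_out("cap",x)[:1]: ys,xs=np.nonzero(d["pixels"]);print(round(d["p"],2),d["xy"],xs.min(),xs.max(),ys.min(),ys.max())
r=lambda i,w:cv2.resize(i,(w,300),interpolation=cv2.INTER_CUBIC)
save({"img":np.hstack([r(p["img"][120:240,330:430],250),r(q["img"][120:240,255:355],250),r(w["img"][100:340,220:420],250)])},"e.png")
```

```text
[0.54852357 0.21436716 0.20573871]
scene [[390.7 156.6]
 [385.6 182. ]]
0.46 [392.6, 158.5] 385 396 154 167
side [[304.7 160.8]
 [304.5 184.9]]
wrist [[319.9 211.4]
 [319.4 184.3]]
0.71 [318.0, 204.0] 306 329 192 222
```

View pics/e.png

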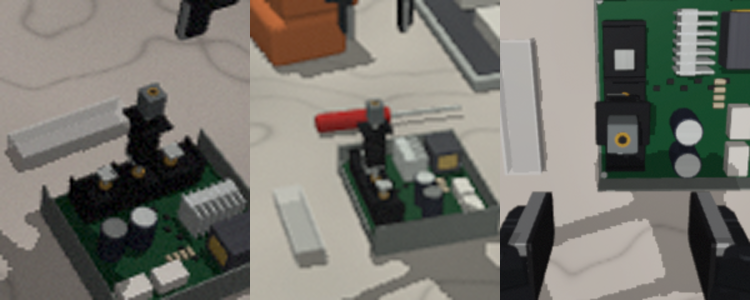

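The grabber stands upright and free on the middle stud, with the cap at scene px (391,158) where I expected it. The gripper is clear above, and the strip cover and screwdriver haven't moved.

```bash
python3 -c "
from h import *
print(bot.finish_job())"
```

```text
the job is handed in; nothing more can be done
None
```

The grabber is clamped upright on the middle stud with its hook under the head, and I handed the job in at about 21 s. The hand-in returned no verdict. The first grip closed on air because the finger ends stand about 26 mm behind the reported TCP, but the second held.

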